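Hook and click the cover onto the bead sorter

ROBOT

A 6-joint arm with a two-finger parallel gripper is mounted at the origin on the work surface. World frame = base frame: x ahead of the robot, y to its left, z up, the work surface at z = 0. Lengths are in m, angles in rad, forces in N, time in s.
With the tool pointing down it reaches from about 0.35 to 0.775 m from the base axis. Payload 5.5 kg.
Tool frame: the origin (TCP) lies at the very end of the fingers, on their centre line; the grasp point (between the pads) lies 19 mm behind it; z points along the fingers, x is the direction in which the jaws open and shut, and the axes are right-handed (so a half turn about z gives the same grasp; the last joint's range is limited). The gripper opens to 85 mm and grips with 20 to 120 N. Pads are 22 mm wide; open, the fingers measure 114 mm over their backs; the gripper's body (76 mm by 85 mm) begins 54 mm behind the grasp point. The pads swing forward as they close: fully open they stand 13 mm farther back than shut.
Start: joints at [-1.331, 0.313, 0.046, 1.304, 0, 1.431], TCP at [0.213, -0.534, 0.231] pointing down, gripper open.
Joint ranges: [-2.76, 2.76], [-0.86, 1.69], [-1.03, 1.26], [-2.2, 2.34], [-1.47, 1.5], [-3.14, 3.14]. Speed limits (rad/s): [2.57, 2.57, 3.14, 3.14, 3.14, 3.14].

INTERFACE

Orientations are given as a unit quaternion [w, x, y, z].
In Python, from workcell import monitor, eyes, ticket gives the robot as it stands.
- The arm moves only by the tool send_rows, never from a script. Its argument "targets" is a list of rows, each a list of 5 numbers: the shift along the world's x, y, z in m, then the turn about the world's z in degrees, then the closure in counts, from 0 (fully open) to 255 (shut). A call has 1 to 12 rows; each row shifts and turns the commanded pose from where the row before left it; what a row does not reach is not made up. A row lasts 1/10 s, in which the tool goes at most 50 mm and 8.59 degrees, less where a joint would pass 70% of its speed; a pose out of reach is approached as far as the arm can. A call is refused whole if a number of a shift passes 0.05 or a number of a turn 8.59, either way. A call with a gripper value outside its range is refused whole. The fingers move at their own pace and stop on an object; "newtons" is the grip in N (left out, the last holds). Time passes only in rows, so rows that do not move let the fingers close. It gives the time, the measured TCP pose, the force and the opening at its end, in the units of the state.
- monitor.get_state(): the state, without advancing time (a new reading comes with each control period).
- eyes.read_camera(name): name is "scene" or "top" or "wrist"; returns a dict with "img" (400x640x3 uint8, red, green, blue), "z_map" (400x640 float32, m along the optical axis (not along the pixel's ray), 0 where there is no reading), "camera_matrix" (3x3 intrinsics, pixels), "pose" (4x4, takes a point from camera to world coordinates); the wrist camera has in their place "T_tool_cam" (4x4, takes a point from camera to tool coordinates, whose origin is the TCP and whose axes are the tool frame's). Camera axes: x right, y down, z forward; pixel columns grow to the right and rows downward; lengths in m; the calibration is good to about 2 mm. A picture is of the moment at which its call begins: read the wrist's pose just before it.
- ticket.hand_in(): hands the job in, once; it reports no verdict.
Trained networks look in the newest picture that a camera, given by its name, has taken for a name from the list of things; names that differ only in an ending like _2 or _b are one class to them, and where a whole thing is asked for, a point or a joint stands for the part that bears it (a point fixed in the world has none). Each returns a list of dicts, best first, with "conf" (0 to 1); they miss things now and then, are a little off and sometimes report something else, mostly with a low value. They report only what shows in the picture. A call takes as long as a camera call. They do not tell look-alikes from the thing itself.
- eyes.spot_in(name, camera): "xyz" ([x, y, z] in m, in world coordinates, good to about 4 mm: the middle of the surface that is visible of it).
- eyes.tip_of(name, camera): "xyz" ([x, y, z] in m, in world coordinates, good to about 4 mm: a listed point, or the origin of a listed thing).
The state is a dict: "clock": time; "joint_pos": joint angles; "qvel": joint speeds; "tau": joint torques, N m; "tcp_pos": TCP position; "orientation": TCP orientation; "wrist_force": force on the tool from outside, world axes, zero at the start; "ft_torque": the same for the moment, N m; "finger_gap": finger opening in m.
Only numpy, scipy, OpenCV 4.12 (cv2) and the standard library are available. Lean on these libraries where they do the work, as an engineer would, in place of code of your own. Each camera call takes 0.05 s, during which the arm holds its last target.

TASK

Put the loose metal cover back on the bead sorter: hook its two tabs under the two steel keepers at a tilt, swing it down, and press it home until the spring catch snaps over its free edge and it lies flat. Let go, and leave the thread spool, the jar and the pliers where they are.

Things in the scene. Friction and masses are not known exactly. Their poses are not given: they have to be found in the camera images.
- cover_handle (a point): Centre of the loose cover's black bar handle: 12 mm thick (x), 60 long (y), rising 36 above the plate's top. Cover: aluminium plate 110 (x) x 140 (y) x 4 mm, 0.18 kg, lying flat, handle up. This point is 22 mm above the plate's underside, 5 mm to -x of its middle; x points from the tabs to the free edge, z up through the handle.
- cover_tabs (a point): On the cover: midway between its two tab tips, at half thickness (64 mm to -x of the handle's centre, 20 mm below it). The tabs stick out of the plate's -x edge, level with it: 24 mm wide, 14 long, 4 thick, centred at y = +45 and -45 mm. Axes as the cover's.
- cover_front (a point): On the cover: middle of its free edge, opposite the tabs, at half thickness (60 mm to +x of the handle's centre, 20 mm below it). When the cover is home it is 62 mm above the table.
- sorter: Grey bead sorter fixed to the table, 217 (x) x 170 (y) mm. Origin on the table under the middle of its open bead bay; x points away from the robot, z up. The bay's side walls (|y| = 65 to 85) and the deck on its -x side (x = -80.5 to -56.5) have their tops 60 mm above the table: the cover's plate lies on them, inside the 113 mm from keepers to housing.
- keepers (a point): On the sorter's deck: midway between two steel bridges (keepers), at their bay-side face (sorter x = -56.5), half-way up their openings (65.5 mm above the table). They are at y = +45 and -45 mm, 6 deep in x; openings 31 wide, 11 high from the deck up to a 6 mm bar. Tabs slide in towards -x until the plate's edge meets the 8 mm wide posts.
- housing (a point): Middle of the top edge of the motor housing's upright face, which bounds the bay at sorter x = +56.5 mm and rises to this height, 115 mm; the housing is 80 deep. Because of it the cover (124 mm with tabs) enters the keepers only with its free edge up, by over 20 degrees. At 30 degrees a tab binds after about 10 mm; below about 20 degrees it goes fully in.
- catch (a joint): Spring catch in the middle of the housing's face: steel tongue 30 mm wide (y), sloping on top, standing 6 mm out over the bay, from 65 mm (lower edge) to 79 mm above the table. 0 = out, at rest; up to 0.009 m as it is pushed back (1.4 N rising to 3 N). The free edge pressed down there with 3 to 8 N pushes it back, and it snaps out over the plate.
- spool_mid (a point): Middle of a thread spool standing on the table, 42 mm across, 56 mm high. Leave it.
- jar_mid (a point): Middle of a small glass jar, 48 mm across, 55 mm high. Leave it.
- pliers_mid (a point): Middle of a pair of small pliers lying flat, about 130 mm long, 10 mm high. Leave them.
Not all that is in view belongs to the job. There is more than one size of the part that bears cover_handle; the job needs the largest.

How it is judged:
On the way:
1. both tabs are under the keepers while the cover is still tilted by more than 11 degrees (x of cover_tabs in the frame of sorter below -0.0595 m and z of cover_tabs in the frame of sorter between 0.058 and 0.072 m and y of cover_tabs in the frame of sorter between -0.008 and 0.008 m and angle between cover_handle's own z axis and vertical above 0.19 rad), for 0.1 s.
At the end, for the whole second after the job is handed in: The cover lies level on the sorter (within 0.04 rad; its mid-thickness within 3 mm of the seated height at the tabs, 2.5 mm at the free edge), tab tips 7.5 to 17.5 mm past the keepers' bay-side face and within 8 mm sideways, the catch still and out again (under 2 mm pushed in) (x of cover_tabs in the frame of sorter between -0.074 and -0.064 m and y of cover_tabs in the frame of sorter between -0.008 and 0.008 m and z of cover_tabs in the frame of sorter between 0.059 and 0.065 m and z of cover_front in the frame of sorter between 0.059 and 0.0645 m and angle between cover_handle's own z axis and vertical below 0.04 rad and value of joint catch below 0.002 m and velocity of joint catch between -0.01 and 0.01 m/s); the robot touches nothing.
It fails at once if the spool moved by more than 30 mm (distance of spool_mid from where it was at the start of the episode above 0.03 m).
It fails at once if the jar moved by more than 30 mm (distance of jar_mid from where it was at the start of the episode above 0.03 m).
It fails at once if the pliers moved by more than 30 mm (distance of pliers_mid from where it was at the start of the episode above 0.03 m).
It also fails if it takes over 54 s, if anything falls off the work surface, if the arm or the gripper's body presses on something with over 40 N, if the wrist force passes 120 N, or if a joint passes its speed limit or range.

## Working session

There is one attempt and no reset: what is moved stays moved. The work goes in short steps, Python scripts to look and compute and a tool call to move; the robot and the scene stay as the last step left them, time stands still between calls to the robot, and variables do not carry over. Pictures are saved under pics/ and viewed, and the job is handed in when it is done.

Besides the shell and the picture viewer there is one more tool, called after "Call:" as name(argument=value, ...), one argument or row to a line, values as JSON. send_rows: Moves the arm, as the interface text tells. Its arguments: {"type":"object","properties":{"targets":{"type":"array"},"newtons":{"type":"number"}},"required":["targets"]}

```bash
mkdir -p pics; ls; cat > h.py <<'E'
from workcell import monitor, eyes, ticket
import numpy as np, cv2
from scipy.spatial.transform import Rotation as R
def Tt(s):
    T=np.eye(4); q=s['orientation']; T[:3,:3]=R.from_quat([q[1],q[2],q[3],q[0]]).as_matrix(); T[:3,3]=s['tcp_pos']; return T
def cam(n,save=None):
    s=monitor.get_state(); c=eyes.read_camera(n)
    c['T']=c['pose'] if 'pose' in c else Tt(s)@c['T_tool_cam']
    if save: cv2.imwrite('pics/'+save,c['img'][:,:,::-1])
    return c
def cloud(c):
    z=c['z_map'];K=c['camera_matrix'];v,u=np.mgrid[:400,:640]
    P=np.stack([(u-K[0,2])*z/K[0,0],(v-K[1,2])*z/K[1,1],z],-1)
    return P@c['T'][:3,:3].T+c['T'][:3,3]
def proj(c,p):
    q=c['T'][:3,:3].T@(np.array(p)-c['T'][:3,3]); k=c['camera_matrix']@q; return (k[:2]/k[2]).round(0)
E
python3 - <<'E'
from h import *
print(monitor.get_state())
for n in ['scene','top']:
    c=cam(n,n+'0.png'); print(n,c['T'][:3,3].round(3))
    for nm in ['cover_handle','cover_tabs','cover_front','sorter','keepers','housing','spool_mid','jar_mid','pliers_mid']:
        r=eyes.tip_of(nm,n)
        print(nm,[(np.round(d['xyz'],3).tolist(),round(d['conf'],2),proj(c,d['xyz']).tolist()) for d in r[:4]])
E
```

```text
pics
{'clock': 0.0, 'joint_pos': array([-1.33060174e+00,  3.13980931e-01,  4.49786954e-02,  1.30360820e+00,
        1.73479859e-05,  1.43121023e+00]), 'qvel': array([ 8.32671012e-04,  1.87749165e-03, -3.29288281e-05,  6.23372773e-04,
        9.45720841e-04, -7.38379216e-04]), 'tau': array([ 2.32567854e-04, -4.80628252e+01,  2.98531741e+01,  1.94617471e-02,
       -1.08842273e-04,  5.41308651e-06]), 'tcp_pos': array([ 0.21304205, -0.53352347,  0.23041984]), 'orientation': array([-6.14755280e-04,  8.27863408e-01, -5.60929010e-01, -6.67005313e-04]), 'wrist_force': array([-0.73304848,  0.19457058,  0.83697216]), 'ft_torque': array([ 0.01901797,  0.02482313, -0.04352233]), 'finger_gap': 0.08545942498514326}
scene [ 1.304 -0.435  0.794]
cover_handle [([0.498, -0.19, 0.018], 0.88, [248.0, 221.0]), ([0.694, -0.248, 0.015], 0.82, [256.0, 284.0]), ([0.76, 0.009, 0.03], 0.74, [370.0, 259.0]), ([0.513, -0.38, 0.016], 0.64, [175.0, 251.0])]
cover_tabs [([0.698, -0.201, -0.001], 0.93, [276.0, 282.0]), ([0.441, -0.175, -0.002], 0.87, [246.0, 212.0]), ([0.522, -0.423, 0.003], 0.69, [159.0, 263.0]), 
[... 817 characters left out ...]
 [370.0, 249.0]), ([0.525, 0.215, -0.0], 0.68, [218.0, 217.0]), ([0.524, -0.426, 0.002], 0.66, [468.0, 216.0]), ([0.7, -0.202, 0.004], 0.58, [380.0, 147.0])]
cover_front [([0.504, -0.337, -0.001], 0.82, [433.0, 224.0]), ([0.552, -0.209, -0.0], 0.78, [383.0, 205.0]), ([0.692, -0.299, -0.0], 0.59, [417.0, 151.0])]
sorter [([0.526, 0.215, -0.003], 0.69, [218.0, 216.0])]
keepers [([0.475, 0.204, 0.067], 0.93, [217.0, 237.0])]
housing [([0.585, 0.218, 0.118], 0.58, [206.0, 191.0])]
spool_mid [([0.376, -0.005, 0.026], 0.77, [304.0, 276.0]), ([0.584, 0.22, 0.112], 0.15, [206.0, 191.0])]
jar_mid [([0.764, 0.009, 0.027], 0.63, [297.0, 122.0])]
pliers_mid [([0.55, 0.009, 0.008], 0.76, [298.0, 206.0])]
```

View pics/scene0.png

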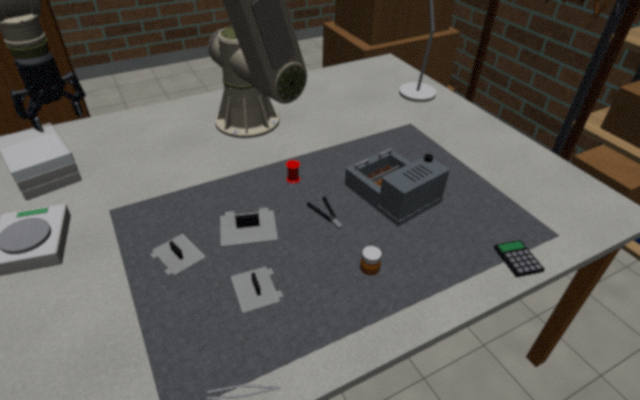

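View pics/top0.png

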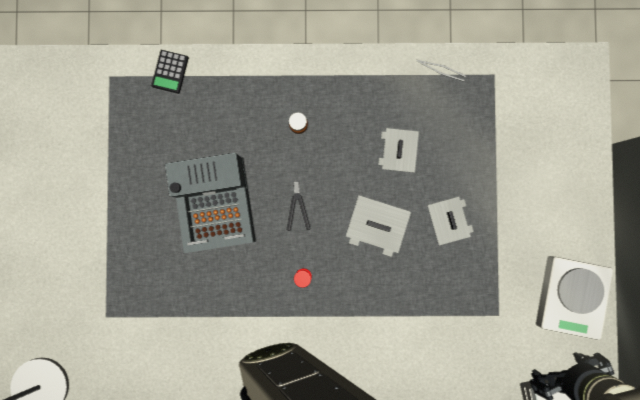

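```bash
python3 - <<'E'
from h import *
c=cam('top'); P=cloud(c)
a=cv2.resize(c['img'][185:265,335:425],None,fx=4.4,fy=4.4,interpolation=cv2.INTER_CUBIC)
b=cv2.resize(c['img'][145:260,155:265],None,fx=3.3,fy=3.3,interpolation=cv2.INTER_CUBIC)
h=max(a.shape[0],b.shape[0]); f=lambda i:np.pad(i,((0,h-i.shape[0]),(0,0),(0,0)))
cv2.imwrite('pics/crop.png',np.hstack([f(a),f(b)])[:,:,::-1])
# cover plate mask by brightness
g=c['img'].astype(int)
for nm,(v0,v1,u0,u1) in {'big':(185,265,335,425),'r':(190,250,422,480),'t':(120,178,370,425)}.items():
    m=np.zeros((400,640),np.uint8); sub=g[v0:v1,u0:u1].min(-1); m[v0:v1,u0:u1]=(sub>110)
    m=cv2.morphologyEx(m,cv2.MORPH_CLOSE,np.ones((9,9)))
    m2=cv2.morphologyEx(m,cv2.MORPH_OPEN,np.ones((15,15),np.uint8)) 
    K=c['camera_matrix']
    def W(uv,z):
        d=(c['T'][2,3]-z); ray=c['T'][:3,:3]@np.array([(uv[0]-K[0,2])/K[0,0],(uv[1]-K[1,2])/K[1,1],1]); return (c['T'][:3,3]+ray*(z-c['T'][2,3])/ray[2])
    cs,_=cv2.findContours(m2,cv2.RETR_EXTERNAL,cv2.CHAIN_APPROX_NONE); k=max(cs,key=cv2.contourArea)
    pts=np.array([W(p[0],0.004)[:2] for p in k],np.float32); r=cv2.minAreaRect(pts*1000); print(nm,r)
# sorter tops
for nm,lo,hi in [('deckwalls',.054,.064),('bars',.069,.080),('housing',.108,.122)]:
    m=(P[...,2]>lo)&(P[...,2]<hi)&(P[...,1]>.08)&(P[...,1]<.36)&(P[...,0]>.4)
    q=P[m]; print(nm,m.sum(),np.median(q[:,2]).round(4),cv2.minAreaRect((q[:,:2]*1000).astype(np.float32)))
m=(P[...,2]>.012)&(P[...,2]<.08)&(abs(P[...,0]-.5)<.06)&(abs(P[...,1]+.195)<.06)
q=P[m]; print('handle',len(q),q.mean(0),q[:,2].max(),cv2.minAreaRect((q[:,:2]*1000).astype(np.float32)))
E
```

```text
big ((501.31573486328125, -190.512939453125), (151.97283935546875, 124.73011016845703), 74.4974365234375)
r ((514.253173828125, -375.8359069824219), (110.05229949951172, 95.41787719726562), 3.4212920665740967)
t ((693.963623046875, -250.40402221679688), (92.46637725830078, 108.81880950927734), 89.26595306396484)
deckwalls 1319 0.0601 ((555.179443359375, 219.08316040039062), (214.00022888183594, 172.0246124267578), 8.653302192687988)
bars 163 0.0762 ((565.3220825195312, 216.7384796142578), (197.38870239257812, 163.60586547851562), 8.560351371765137)
housing 2325 0.1155 ((624.3045043945312, 229.1989288330078), (80.95680236816406, 170.5600128173828), 8.55610466003418)
handle 127 [ 0.49970086 -0.19037857  0.03839124] 0.04895096400067245 ((484.6424865722656, -185.72842407226562), (59.384098052978516, 47.426795959472656), 69.3115234375)
```

View pics/crop.png

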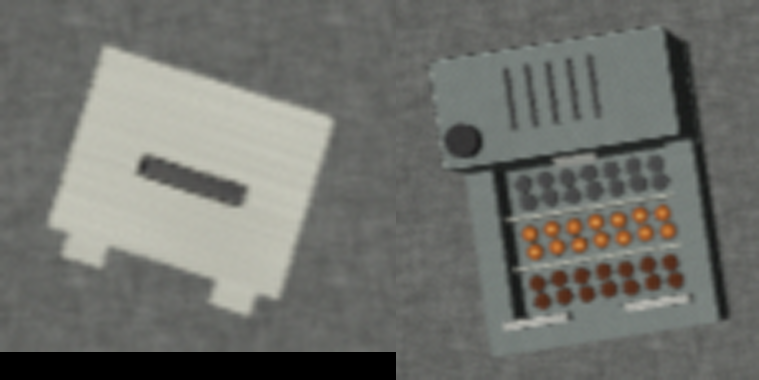

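Call:
send_rows(
  targets=[
    [0.017,0.02,0,8.4,0],
    [0.017,0.02,0,8.4,0],
    [0.017,0.02,0,8.4,0],
    [0.017,0.02,0,8.4,0],
    [0.017,0.02,0,8.4,0],
    [0.017,0.02,0,8.4,0],
    [0.017,0.02,0,8.4,0],
    [0.017,0.02,0,8.4,0],
    [0.017,0.02,0,8.4,0],
    [0.017,0.02,0,8.4,0],
    [0.017,0.02,0,8.4,0],
    [0.017,0.02,0,8.4,0],
  ],
  newtons=20,
)

```text
clock: 2.25
tcp_pos: [0.4178, -0.2932, 0.2314]
orientation: [0.0, 0.959, 0.283, 0.0]
wrist_force: [0.3, -0.1, 0.0]
finger_gap: 0.0853
```

Call:
send_rows(
  targets=[
    [0.017,0.02,0,8.4,0],
    [0.017,0.02,0,8.4,0],
    [0.017,0.02,0,8.4,0],
    [0.017,0.02,0,8.4,0],
    [0.015,0.024,0,8.3,0],
    [0,0,0,0,0],
    [0,0,0,0,0],
  ],
)

```text
clock: 2.95
tcp_pos: [0.5003, -0.1897, 0.2313]
orientation: [-0.0, 0.796, 0.605, -0.0]
wrist_force: [1.1, 0.4, -0.3]
finger_gap: 0.0853
```

```bash
cat > w.py <<'E'
from h import *
import sys
s=monitor.get_state(); c=cam('wrist',sys.argv[1]); 
T=Tt(s); print(s['clock'],s['tcp_pos'].round(4),'yaw',np.degrees(np.arctan2(T[1,0],T[0,0])).round(2),s['joint_pos'].round(2),s['wrist_force'].round(1),s['finger_gap'])
for nm in sys.argv[2:]:
    print(nm,[(np.round(d['xyz'],4).tolist(),round(d['conf'],2),proj(c,d['xyz']).tolist()) for d in eyes.tip_of(nm,'wrist')[:3]])
E
python3 w.py w1.png cover_handle cover_tabs cover_front
python3 - <<'E'
from h import *
s=monitor.get_state(); c=cam('wrist');P=cloud(c)
m=(P[...,2]>.015)&(P[...,2]<.08)&(abs(P[...,0]-.5)<.07)&(abs(P[...,1]+.195)<.07)
q=P[m];print(len(q)); 
if len(q): print(np.percentile(q[:,2],[5,50,95]))
t=q[q[:,2]>.034]; print(cv2.minAreaRect((t[:,:2]*1000).astype(np.float32)))
m=(P[...,2]>.002)&(P[...,2]<.012)&(abs(P[...,0]-.5)<.12)&(abs(P[...,1]+.195)<.12)&(c['img'].min(-1)>100)
q=P[m]; print(len(q), np.median(q[:,2]),cv2.minAreaRect((q[:,:2]*1000).astype(np.float32)))
E
```

```text
2.95 [ 0.5003 -0.1897  0.2313] yaw 74.46 [-0.51  0.24 -0.06  1.28 -0.   -0.24] [ 1.1  0.4 -0.3] 0.08533078639430564
cover_handle [([0.6971, -0.2518, 0.0187], 0.95, [318.0, 331.0]), ([0.4999, -0.195, 0.0215], 0.94, [319.0, 167.0]), ([0.514, -0.3816, 0.0197], 0.92, [159.0, 223.0])]
cover_tabs [([0.7062, -0.2041, 0.0014], 0.93, [357.0, 319.0]), ([0.5234, -0.4321, 0.0022], 0.84, [129.0, 236.0]), ([0.4369, -0.1742, 0.0039], 0.61, [322.0, 100.0])]
cover_front [([0.6929, -0.2957, 0.0046], 0.85, [284.0, 329.0]), ([0.5612, -0.2137, -0.0006], 0.65, [318.0, 217.0]), ([0.4998, -0.3367, 0.0039], 0.55, [197.0, 196.0])]
988
[0.0193382  0.03958274 0.04098938]
((498.69354248046875, -193.85955810546875), (59.801246643066406, 12.32940673828125), 72.0889892578125)
12452 0.00402924189913606 ((498.8458251953125, -196.39508056640625), (220.0812530517578, 223.6851806640625), 84.98796844482422)
```

View pics/w1.png

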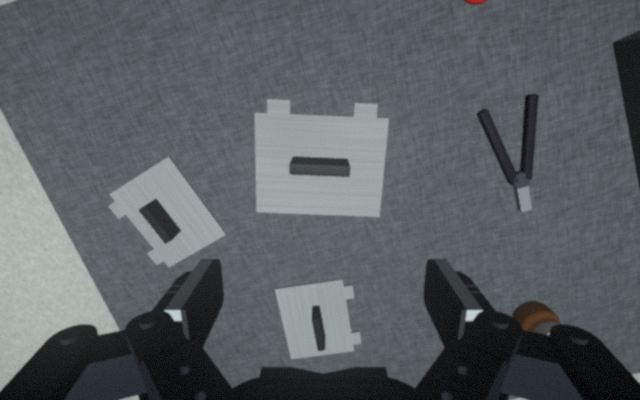

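Call:
send_rows(
  targets=[
    [-0.0015,-0.0033,-0.03,-2.4,0],
    [0,0,-0.04,0,0],
    [0,0,-0.04,0,0],
    [0,0,-0.04,0,0],
    [0,0,-0.03,0,0],
    [0,0,-0.02,0,0],
    [0,0,-0.014,0,0],
    [0,0,-0.01,0,0],
    [0,0,0,0,0],
    [0,0,0,0,0],
  ],
  newtons=25,
)

```text
clock: 4.2
tcp_pos: [0.4988, -0.1938, 0.0078]
orientation: [0.0, 0.809, 0.588, 0.0]
wrist_force: [0.7, -0.5, -0.3]
finger_gap: 0.085
```

```bash
python3 w.py w2.png
```

```text
4.2 [ 0.4988 -0.1938  0.0078] yaw 72.02 [-0.52  0.41 -0.4   0.76  0.   -0.21] [ 0.7 -0.5 -0.3] 0.08498700501686669
```

View pics/w2.png

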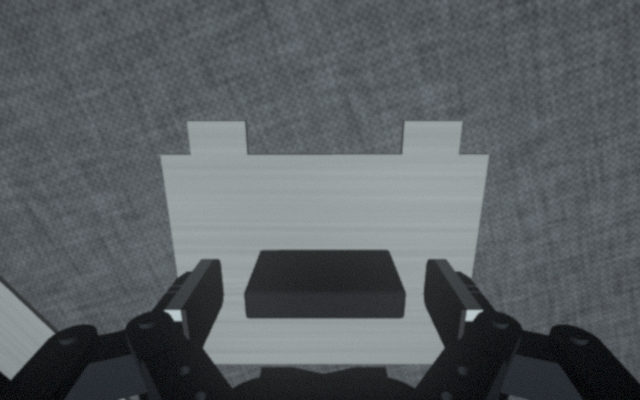

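Call:
send_rows(
  targets=[
    [0,0,0,0,60],
    [0,0,0,0,110],
    [0,0,0,0,110],
    [0,0,0,0,110],
    [0,0,0,0,110],
    [0,0,0,0,110],
    [0,0,0,0,110],
    [0,0,0,0,110],
  ],
  newtons=30,
)

```text
clock: 5.05
tcp_pos: [0.4994, -0.1936, 0.0084]
orientation: [0.001, 0.809, 0.588, 0.0]
wrist_force: [-1.0, 0.2, 6.4]
finger_gap: 0.0597
```

```bash
python3 w.py w3.png
```

```text
5.05 [ 0.4994 -0.1936  0.0084] yaw 72.07 [-0.52  0.41 -0.4   0.76  0.   -0.21] [-1.   0.2  6.4] 0.05965820275937177
```

View pics/w3.png

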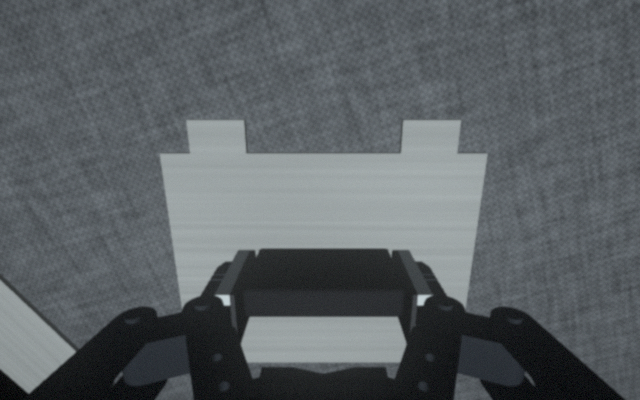

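Call:
send_rows(
  targets=[
    [0,0,0.01,0,140],
    [0,0,0.02,0,140],
    [0,0,0.03,0,140],
    [0,0,0.03,0,140],
    [0,0,0.035,0,140],
    [0,0,0.035,0,140],
    [0,0,0.03,0,140],
    [0,0,0.01,0,140],
    [0,0,0,0,140],
    [0,0,0,0,140],
  ],
)

```text
clock: 6.1
tcp_pos: [0.4979, -0.193, 0.2059]
orientation: [-0.001, 0.809, 0.588, -0.0]
wrist_force: [0.1, 0.7, -2.2]
finger_gap: 0.059
```

```bash
cat > tilt.py <<'E'
from h import *
import sys
# fit plate pose from wrist depth. tool frame cover-x axis etc
def run(save=None):
    s=monitor.get_state(); c=cam('wrist',save); P=cloud(c); T=Tt(s)
    L=(P-T[:3,3])@T[:3,:3]   # tool coords
    ok=(c['z_map']>0)&(c['img'].min(-1)>95)&(abs(L[...,0])<.075)&(abs(L[...,1])<.085)&(L[...,2]>-.06)&(L[...,2]<.06)
    q=P[ok]; 
    # ransac plane
    rng=np.random.default_rng(0);best=None
    for _ in range(300):
        a=q[rng.choice(len(q),3,False)]; n=np.cross(a[1]-a[0],a[2]-a[0]); l=np.linalg.norm(n)
        if l<1e-5: continue
        n/=l; k=abs((q-a[0])@n)<.002
        if best is None or k.sum()>best.sum(): best=k
    q=q[best]; m=q.mean(0); n=np.linalg.svd(q-m,full_matrices=False)[2][2]; n*=np.sign(n[2])
    print('clock',round(s['clock'],2),'tcp',s['tcp_pos'].round(4),'yaw',np.degrees(np.arctan2(T[1,0],T[0,0])).round(2),'F',s['wrist_force'].round(1),'gap',round(s['finger_gap'],4))
    cx=np.array([T[1,0],-T[0,0],0]); # cover x = jaw dir rotated -90
    cy=np.array([T[0,0],T[1,0],0])
    print('inl',len(q),'tilt(free edge up +)deg',np.degrees(np.arctan2(-n@cx,n[2])).round(2),'roll',np.degrees(np.arctan2(n@cy,n[2])).round(2))
    ux=np.cross(cy,n); ux*=np.sign(ux@cx); ux/=np.linalg.norm(ux)
    d=(T[:3,3]-m)@n
    a=(q-T[:3,3])@ux; b=(q-T[:3,3])@cy
    print('tcp above plate top',round(d*1000,1),'plate x extents rel tcp (mm)',np.percentile(a*1000,[.2,99.8]).round(1),'y',np.percentile(b*1000,[.3,99.7]).round(1))
    # tabs tip mid (top surface minus 2mm)
    tab=T[:3,3]-d*n+ux*np.percentile(a,.2)-.002*n
    fr=tab+.124*ux
    o=np.array([.528,.215,0]); w=np.radians(8.55); S=np.array([[np.cos(w),np.sin(w),0],[-np.sin(w),np.cos(w),0],[0,0,1]])
    f=lambda p:(S@(p-o)*1000).round(1)
    print('sorter frame: tcp',f(T[:3,3]),'tab',f(tab),'front',f(fr))
    return c,P
if __name__=='__main__': run(sys.argv[1] if len(sys.argv)>1 else None)
E
python3 tilt.py w4.png
```

```text
clock 6.1 tcp [ 0.4979 -0.193   0.2059] yaw 72.06 F [ 0.1  0.7 -2.2] gap 0.059
inl 44978 tilt(free edge up +)deg -0.28 roll 0.0
tcp above plate top 4.3 plate x extents rel tcp (mm) [-63.7  59.6] y [-70.4  68.7]
sorter frame: tcp [ -90.4 -399.   205.9] tab [-147.4 -370.5  199.9] front [ -36.4 -425.8  199.3]
```

View pics/w4.png

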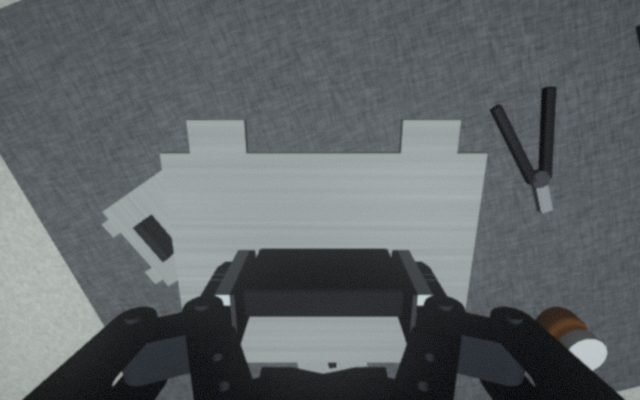

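Call:
send_rows(
  targets=[
    [0.002,0.016,0,2.2,140],
    [0.002,0.03,0,2.2,140],
    [0.002,0.038,0,2.2,140],
    [0.003,0.042,0,2.2,140],
    [0.003,0.042,0,2.2,140],
    [0.003,0.042,0,2.2,140],
    [0.003,0.042,0,2.2,140],
    [0.002,0.042,0,2.2,140],
    [0.002,0.042,0,2.2,140],
    [0.002,0.036,0,2.2,140],
    [0.002,0.022,0,2.2,140],
    [0.0021,0.0137,0,2.3,140],
  ],
)

```text
clock: 7.35
tcp_pos: [0.5252, 0.2168, 0.2057]
orientation: [-0.001, 0.65, 0.76, -0.001]
wrist_force: [0.2, 0.4, -2.2]
finger_gap: 0.0593
```

Call:
send_rows(
  targets=[
    [0,0,-0.02,0,140],
    [0,0,-0.02,0,140],
    [0,0,-0.015,0,140],
    [0,0,-0.01,0,140],
    [0,0,0,0,140],
  ],
)

```text
clock: 7.85
tcp_pos: [0.5253, 0.2138, 0.1402]
orientation: [-0.001, 0.652, 0.758, -0.002]
wrist_force: [-0.3, -0.3, -1.4]
finger_gap: 0.0596
```

```bash
python3 tilt.py w5.png; python3 - <<'E'
from h import *
c=cam('wrist');P=cloud(c)
o=np.array([.528,.215,0]); w=np.radians(8.55); S=np.array([[np.cos(w),np.sin(w),0],[-np.sin(w),np.cos(w),0],[0,0,1]])
L=(P-o)@S.T*1000
for nm,lo,hi in [('tops',56,64),('bars',74,80),('hous',110,119)]:
    m=(L[...,2]>lo)&(L[...,2]<hi)&(abs(L[...,1])<110)&(L[...,0]>-110)&(c['z_map']>0)
    q=L[m]; print(nm,len(q)); 
    if len(q)>20: print(np.percentile(q,[.5,50,99.5],axis=0).round(1).tolist())
c=cam('scene','s5.png'); c=cam('top','t5.png')
E
```

```text
clock 7.85 tcp [0.5253 0.2138 0.1402] yaw 98.57 F [-0.3 -0.3 -1.4] gap 0.0596
inl 44950 tilt(free edge up +)deg -0.4 roll 0.02
tcp above plate top 4.3 plate x extents rel tcp (mm) [-64.2  59.2] y [-70.4  68.8]
sorter frame: tcp [ -2.9  -0.8 140.2] tab [-67.1  -0.8 134.4] front [ 56.9  -0.7 133.5]
tops 9055
[[-80.9, -86.3, 58.5], [-71.4, -1.8, 60.2], [-58.0, 82.2, 62.0]]
bars 1082
[[-63.5, -68.4, 74.2], [-61.2, 21.2, 77.0], [-57.7, 65.1, 78.8]]
hous 1319
[[76.7, -85.4, 113.3], [80.6, -2.9, 115.1], [106.5, 81.8, 116.8]]
```

View pics/w5.png

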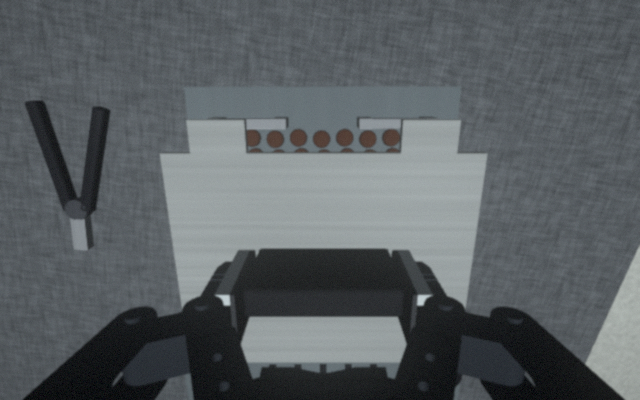

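View pics/s5.png

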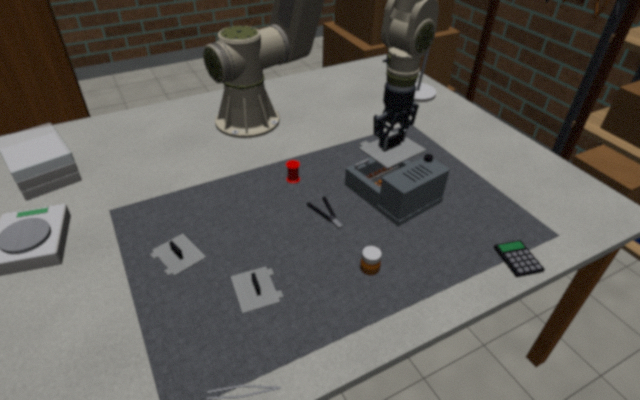

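Call:
send_rows(
  targets=[
    [0.0079,0.0012,0,0,140],
    [0,0,-0.008,0,140],
    [0,0,-0.006,0,140],
    [0,0,-0.004,0,140],
    [0,0,-0.004,0,140],
    [0,0,-0.004,0,140],
    [0,0,-0.004,0,140],
    [0,0,0,0,140],
  ],
)

```text
clock: 8.85
tcp_pos: [0.5317, 0.2151, 0.1122]
orientation: [-0.001, 0.652, 0.758, -0.002]
wrist_force: [-6.8, -0.7, 5.2]
finger_gap: 0.0593
```

```bash
python3 tilt.py w6.png
```

```text
clock 8.85 tcp [0.5317 0.2151 0.1122] yaw 98.59 F [-6.8 -0.7  5.2] gap 0.0593
inl 44744 tilt(free edge up +)deg 11.14 roll -0.0
tcp above plate top 3.4 plate x extents rel tcp (mm) [-61.   58.9] y [-70.4  68.8]
sorter frame: tcp [  3.7  -0.5 112.2] tab [-55.1  -0.5  95.1] front [ 66.5  -0.4 119.1]
```

Call:
send_rows(
  targets=[
    [-0.001,0,-0.004,0,140],
    [-0.001,0,-0.004,0,140],
    [-0.001,0,-0.004,0,140],
    [0,0,-0.003,0,140],
    [0,0,0,0,140],
  ],
)

```text
clock: 9.4
tcp_pos: [0.5302, 0.215, 0.0974]
orientation: [-0.0, 0.652, 0.758, -0.001]
wrist_force: [-4.5, -3.1, 3.9]
finger_gap: 0.0598
```

```bash
python3 tilt.py w7.png
```

```text
clock 9.4 tcp [0.5302 0.215  0.0974] yaw 98.57 F [-4.5 -3.1  3.9] gap 0.0598
inl 47109 tilt(free edge up +)deg 25.68 roll -0.04
tcp above plate top 3.8 plate x extents rel tcp (mm) [-84.2  58.8] y [-71.1  70.5]
sorter frame: tcp [ 2.2 -0.4 97.4] tab [-71.1  -0.4  55.7] front [ 40.6  -0.3 109.5]
```

View pics/w7.png

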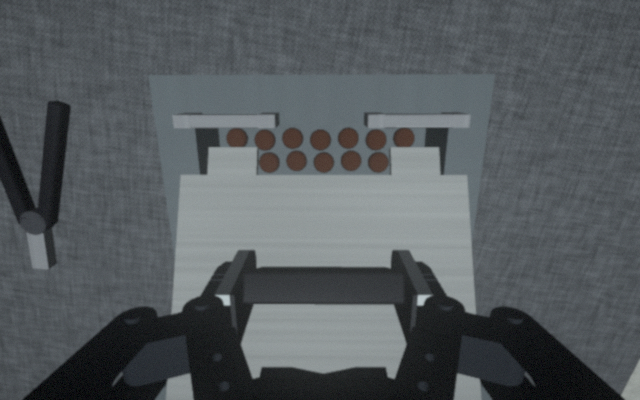

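```bash
python3 - <<'E'
t=open('tilt.py').read()
t=t.replace("    q=P[ok]; \n","    q=P[ok]; \n",1)
t=t.replace("    # tabs tip mid","""    # connected component of plane inliers holding the tabs
    D=abs((P-m)@n)<.0025
    M=(D&(c['img'].min(-1)>95)&(c['z_map']>0)).astype(np.uint8); M[260:]=0
    k,lab=cv2.connectedComponents(M); l=np.argmax(np.bincount(lab[lab>0])); Q=P[lab==l]
    aa=(Q-T[:3,3])@ux; bb=(Q-T[:3,3])@cy
    def edge(sel): return np.percentile(aa[sel],1)
    e1=edge((bb>.036)&(bb<.052));e2=edge((bb<-.038)&(bb>-.054)); e0=edge(abs(bb)<.025); a=np.append(a,[]); print('tab edges mm',round(e1*1e3,1),round(e2*1e3,1),'plate edge',round(e0*1e3,1),'ycen',round((np.percentile(bb,.5)+np.percentile(bb,99.5))*500,1))
    # tabs tip mid""").replace("ux*np.percentile(a,.2)","ux*(e1+e2)/2").replace("o=np.array([.528,","o=np.array([.5272,")
open('tilt.py','w').write(t)
E
python3 tilt.py
```

```text
clock 9.45 tcp [0.5302 0.215  0.0975] yaw 98.56 F [-4.5 -1.   4.7] gap 0.0593
inl 47203 tilt(free edge up +)deg 25.49 roll -0.06
tcp above plate top 3.8 plate x extents rel tcp (mm) [-85.9  58.8] y [-71.  71.]
tab edges mm -56.0 -56.0 plate edge -42.1 ycen -0.7
sorter frame: tcp [ 3.  -0.5 97.5] tab [-45.1  -0.5  68.1] front [ 66.8  -0.5 121.5]
```

Call:
send_rows(
  targets=[
    [-0.002,-0.0003,0,0,140],
    [-0.003,-0.0005,-0.0005,0,140],
    [-0.003,-0.0005,-0.0005,0,140],
    [-0.003,-0.0004,-0.0005,0,140],
    [0,0,0,0,140],
  ],
)

```text
clock: 10.0
tcp_pos: [0.5198, 0.2138, 0.0954]
orientation: [-0.0, 0.652, 0.758, -0.0]
wrist_force: [0.7, 0.0, -2.1]
finger_gap: 0.0594
```

```bash
python3 tilt.py w8.png
```

```text
clock 10.0 tcp [0.5198 0.2138 0.0954] yaw 98.57 F [ 0.7  0.  -2.1] gap 0.0594
inl 47005 tilt(free edge up +)deg 25.55 roll -0.03
tcp above plate top 3.8 plate x extents rel tcp (mm) [-79.4  59. ] y [-70.9  70.5]
tab edges mm -54.4 -53.9 plate edge -42.5 ycen -0.7
sorter frame: tcp [-7.5 -0.1 95.4] tab [-53.8  -0.1  66.8] front [ 5.810e+01 -1.000e-01  1.203e+02]
```

View pics/w8.png

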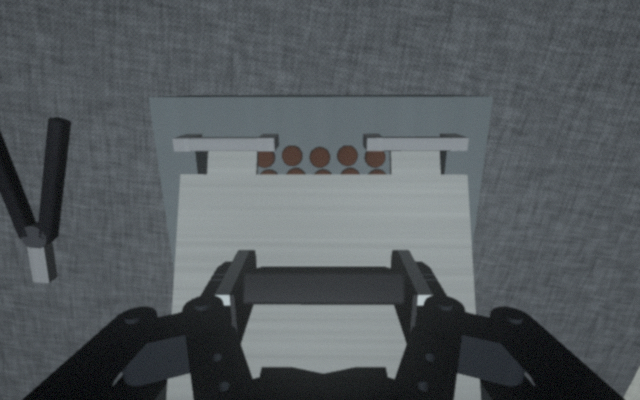

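Call:
send_rows(
  targets=[
    [-0.001,-0.0002,-0.001,0,140],
    [-0.002,-0.0003,-0.001,0,140],
    [-0.002,-0.0003,0,0,140],
    [-0.002,-0.0003,0,0,140],
    [0,0,0,0,140],
    [0,0,0,0,140],
  ],
)

```text
clock: 10.65
tcp_pos: [0.5137, 0.2128, 0.0939]
orientation: [0.0, 0.652, 0.758, 0.0]
wrist_force: [0.5, -0.0, -1.6]
finger_gap: 0.0591
```

```bash
sed -i 's|ux\*(e1+e2)/2|ux*(e0-.014)|' tilt.py; python3 tilt.py w9.png
```

```text
clock 10.65 tcp [0.5137 0.2128 0.0939] yaw 98.56 F [ 0.5 -0.  -1.6] gap 0.0591
inl 46324 tilt(free edge up +)deg 25.91 roll -0.06
tcp above plate top 3.8 plate x extents rel tcp (mm) [-73.8  59. ] y [-71.1  71. ]
tab edges mm -47.4 -47.5 plate edge -42.5 ycen -0.8
sorter frame: tcp [-13.7  -0.2  93.9] tab [-62.   -0.2  64. ] front [ 49.6  -0.2 118.2]
```

View pics/w9.png

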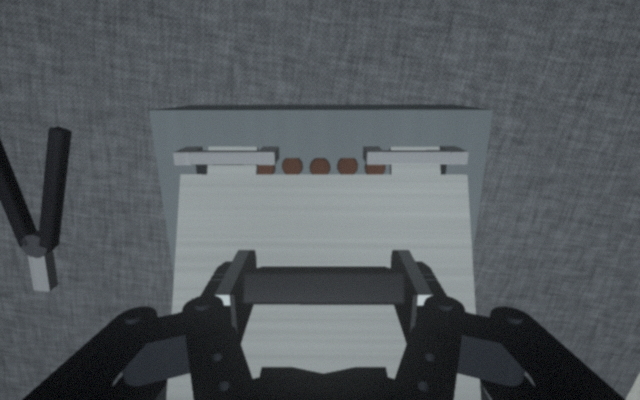

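Call:
send_rows(
  targets=[
    [-0.002,-0.0003,-0.001,0,140],
    [0,0,0,0,140],
    [0,0,0,0,140],
    [0.001,0.0001,-0.002,0,140],
    [0.001,0.0002,-0.002,0,140],
    [0.001,0.0001,-0.002,0,140],
    [0.001,0.0002,-0.002,0,140],
    [0,0,0,0,140],
  ],
)

```text
clock: 11.5
tcp_pos: [0.5178, 0.2134, 0.0862]
orientation: [0.001, 0.652, 0.758, 0.002]
wrist_force: [2.2, 0.1, 4.9]
finger_gap: 0.0595
```

```bash
python3 tilt.py w10.png
```

```text
clock 11.5 tcp [0.5178 0.2134 0.0862] yaw 98.55 F [2.2 0.1 4.9] gap 0.0595
inl 49665 tilt(free edge up +)deg 20.01 roll 0.01
tcp above plate top 2.6 plate x extents rel tcp (mm) [-74.5  61.4] y [-71.8  71.5]
tab edges mm -48.6 -48.3 plate edge -44.6 ycen -0.8
sorter frame: tcp [-9.5 -0.2 86.2] tab [-63.   -0.2  61.8] front [ 53.5  -0.2 104.3]
```

View pics/w10.png

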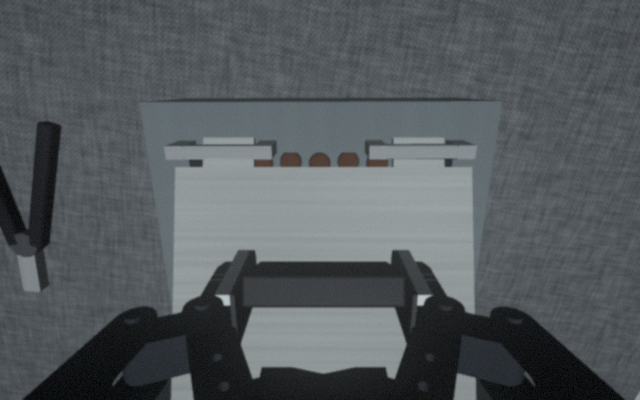

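Call:
send_rows(
  targets=[
    [-0.001,-0.0002,-0.001,0,140],
    [-0.001,-0.0001,-0.001,0,140],
    [-0.001,-0.0002,-0.001,0,140],
    [0,0,-0.002,0,140],
    [0,0,-0.002,0,140],
    [0,0,0,0,140],
  ],
)

```text
clock: 12.15
tcp_pos: [0.5205, 0.2138, 0.0824]
orientation: [0.005, 0.653, 0.758, 0.006]
wrist_force: [8.4, 0.7, 12.3]
finger_gap: 0.0595
```

```bash
python3 tilt.py w11.png
```

```text
clock 12.15 tcp [0.5205 0.2138 0.0824] yaw 98.53 F [ 8.4  0.7 12.3] gap 0.0595
inl 51452 tilt(free edge up +)deg 16.83 roll -0.06
tcp above plate top 1.8 plate x extents rel tcp (mm) [-75.9  62.4] y [-72.3  72.2]
tab edges mm -49.8 -49.4 plate edge -45.9 ycen -0.8
sorter frame: tcp [-6.8 -0.1 82.4] tab [-63.1  -0.1  61.3] front [55.6 -0.2 97.2]
```

View pics/w11.png

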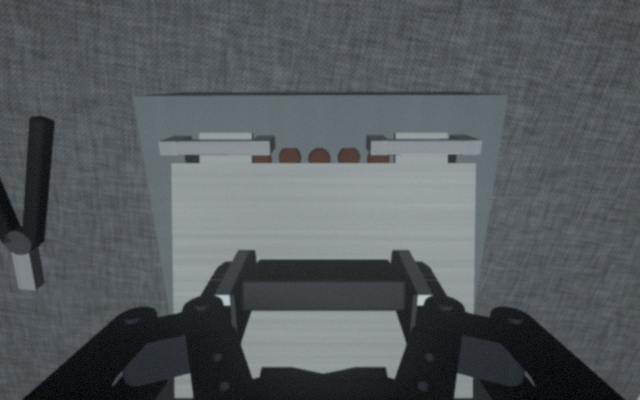

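Call:
send_rows(
  targets=[
    [0,0,0.002,0,140],
    [0,0,0.002,0,140],
    [0,0,0.001,0,140],
    [0,0,0,0,140],
  ],
)

```text
clock: 12.6
tcp_pos: [0.5143, 0.2128, 0.0828]
orientation: [0.001, 0.652, 0.758, 0.001]
wrist_force: [5.2, 0.9, -3.0]
finger_gap: 0.0595
```

```bash
python3 tilt.py w12.png
```

```text
clock 12.6 tcp [0.5143 0.2128 0.0828] yaw 98.57 F [ 5.2  0.9 -3. ] gap 0.0595
inl 47313 tilt(free edge up +)deg 16.95 roll 0.07
tcp above plate top 2.0 plate x extents rel tcp (mm) [-70.3  62.7] y [-71.   71.2]
tab edges mm -43.7 -43.8 plate edge -45.3 ycen -0.8
sorter frame: tcp [-13.1  -0.2  82.8] tab [-68.6  -0.2  61.7] front [50.  -0.2 97.8]
```

Call:
send_rows(
  targets=[
    [0.001,0.0002,-0.002,0,140],
    [0.001,0.0001,-0.002,0,140],
    [0.001,0.0002,-0.002,0,140],
    [0.001,0.0001,-0.002,0,140],
    [0.001,0.0002,-0.002,0,140],
    [0,0,0,0,140],
  ],
)

```text
clock: 13.25
tcp_pos: [0.5198, 0.2137, 0.074]
orientation: [0.001, 0.652, 0.758, 0.002]
wrist_force: [5.0, 1.2, 6.2]
finger_gap: 0.0596
```

```bash
python3 tilt.py w13.png
```

```text
clock 13.25 tcp [0.5198 0.2137 0.074 ] yaw 98.55 F [5.  1.2 6.2] gap 0.0596
inl 49090 tilt(free edge up +)deg 9.36 roll 0.1
tcp above plate top 0.9 plate x extents rel tcp (mm) [-73.4  58. ] y [-70.9  72.2]
tab edges mm -47.1 -47.2 plate edge -48.5 ycen -0.8
sorter frame: tcp [-7.6 -0.2 74. ] tab [-68.8  -0.2  61. ] front [53.6 -0.2 81.2]
```

View pics/w13.png

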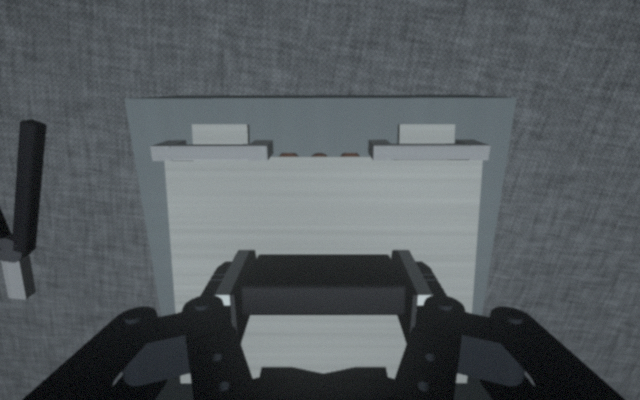

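Call:
send_rows(
  targets=[
    [0,0,0,0,60],
    [0,0,0,0,0],
    [0,0,0,0,0],
    [0,0,0,0,0],
    [0,0,0,0,0],
    [0,0,0.02,0,0],
    [0,0,0.03,0,0],
    [0,0,0.03,0,0],
    [0,0,0,0,0],
  ],
)

```text
clock: 14.2
tcp_pos: [0.5202, 0.2141, 0.1572]
orientation: [0.002, 0.652, 0.758, 0.003]
wrist_force: [0.6, -0.1, 0.9]
finger_gap: 0.0853
```

```bash
python3 tilt.py w14.png
```

```text
clock 14.2 tcp [0.5202 0.2141 0.1572] yaw 98.57 F [ 0.6 -0.1  0.9] gap 0.0853
inl 4975 tilt(free edge up +)deg 1.07 roll -0.0
tcp above plate top 43.6 plate x extents rel tcp (mm) [63.6 84.4] y [-73.5  65.8]Traceback (most recent call last):
  File "tilt.py", line 39, in <module>
    if __name__=='__main__': run(sys.argv[1] if len(sys.argv)>1 else None)
                             ~~~^^^^^^^^^^^^^^^^^^^^^^^^^^^^^^^^^^^^^^^^^^
  File "tilt.py", line 28, in run
    k,lab=cv2.connectedComponents(M); l=np.argmax(np.bincount(lab[lab>0])); Q=P[lab==l]
                                        ~~~~~~~~~^^^^^^^^^^^^^^^^^^^^^^^^^
    return _wrapfunc(a, 'argmax', axis=axis, out=out, **kwds)
    return bound(*args, **kwds)
ValueError: attempt to get argmax of an empty sequence
```

View pics/w14.png

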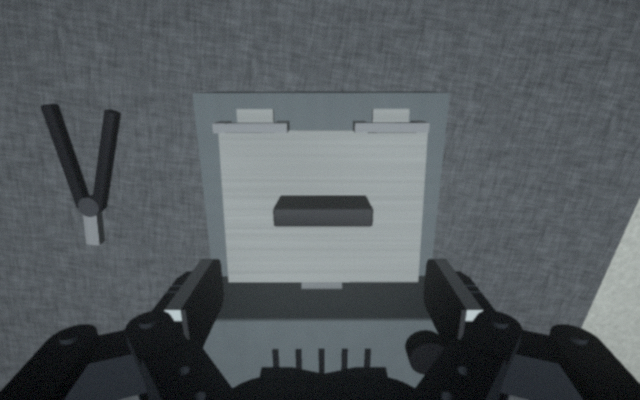

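Call:
send_rows(
  targets=[
    [0.0215,0.0032,0,0,255],
    [0.021,0.0032,0,0,255],
    [0,0,0,0,255],
    [0,0,0,0,255],
    [0,0,0,0,255],
    [0,0,0,0,255],
    [0,0,0,0,255],
    [0,0,-0.03,0,255],
    [0,0,-0.025,0,255],
    [0,0,-0.01,0,255],
    [0,0,0,0,255],
  ],
)

```text
clock: 15.35
tcp_pos: [0.5587, 0.2194, 0.0864]
orientation: [-0.001, 0.652, 0.758, -0.001]
wrist_force: [-0.3, 0.1, -0.4]
finger_gap: -0.0002
```

```bash
python3 w.py w15.png
```

```text
15.35 [0.5587 0.2194 0.0864] yaw 98.57 [ 0.24  0.44 -0.13  1.    0.    0.09] [-0.3  0.1 -0.4] -0.00024879656812500334
```

View pics/w15.png

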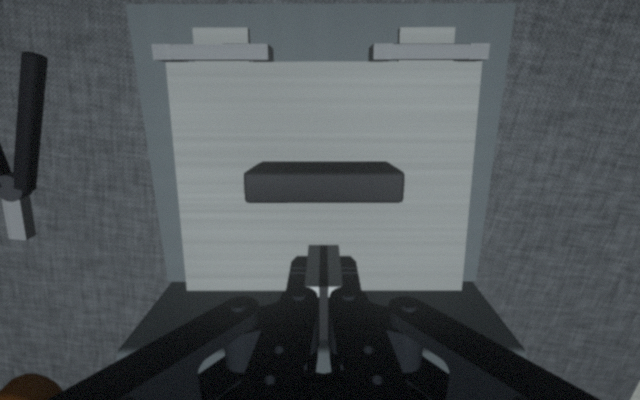

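Call:
send_rows(
  targets=[
    [0,0,-0.005,0,255],
    [0,0,-0.004,0,255],
    [0,0,-0.003,0,255],
    [0,0,-0.003,0,255],
    [0,0,-0.002,0,255],
    [0,0,0,0,255],
  ],
)

```text
clock: 16.0
tcp_pos: [0.5605, 0.2198, 0.0709]
orientation: [0.0, 0.652, 0.758, 0.0]
wrist_force: [-0.2, -0.1, 0.3]
finger_gap: -0.0
```

Call:
send_rows(
  targets=[
    [0,0,-0.002,0,255],
    [0,0,-0.002,0,255],
    [0,0,-0.002,0,255],
    [0,0,0,0,255],
  ],
)

```text
clock: 16.4
tcp_pos: [0.5598, 0.2196, 0.0643]
orientation: [-0.0, 0.652, 0.758, -0.0]
wrist_force: [-0.8, 0.2, -0.3]
finger_gap: 0.0
```

```bash
python3 w.py w16.png; python3 - <<'E'
from h import *
c=cam('wrist');P=cloud(c)
o=np.array([.5272,.215,0]); w=np.radians(8.55); S=np.array([[np.cos(w),np.sin(w),0],[-np.sin(w),np.cos(w),0],[0,0,1]])
L=(P-o)@S.T*1000
for x in [-72,-50,-35,-20,10,25,40,48]:
    for y in [-50,50]:
        m=(abs(L[...,0]-x)<4)&(abs(L[...,1]-y)<10)&(c['z_map']>0)
        if m.sum()>5: print(x,y,m.sum(),np.median(L[m][:,2]).round(1))
E
```

```text
16.4 [0.5598 0.2196 0.0643] yaw 98.56 [ 0.24  0.46 -0.16  0.95  0.    0.09] [-0.8  0.2 -0.3] 2.0560145788375075e-05
-72 -50 1064 60.6
-72 50 1069 60.6
-50 -50 1135 64.2
-50 50 1124 64.2
-35 -50 1042 64.2
-35 50 1042 64.2
-20 -50 923 64.2
-20 50 914 64.2
10 -50 761 64.1
10 50 774 64.2
25 -50 2125 139.4
25 50 1711 136.2
40 -50 655 64.1
40 50 649 64.1
48 -50 585 64.1
48 50 608 64.1
```

View pics/w16.png

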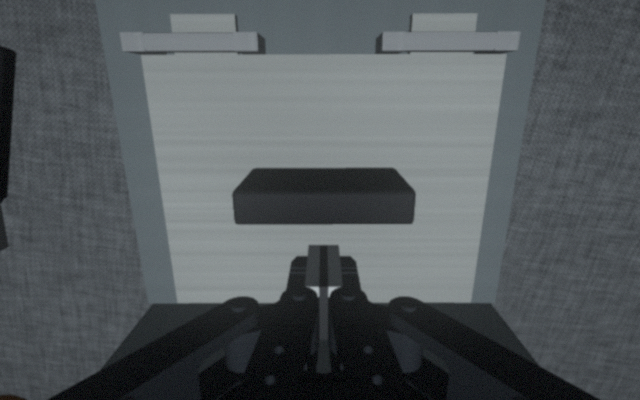

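Call:
send_rows(
  targets=[
    [0,0,-0.002,0,255],
    [0,0,-0.002,0,255],
    [0,0,-0.001,0,255],
    [0,0,0,0,255],
  ],
)

```text
clock: 16.9
tcp_pos: [0.5602, 0.2198, 0.0639]
orientation: [0.001, 0.652, 0.758, 0.001]
wrist_force: [-9.2, -2.7, 25.2]
finger_gap: -0.0003
```

Call:
send_rows(
  targets=[
    [0,0,0.02,0,255],
    [0,0,0.03,0,255],
    [0,0,0.04,0,255],
    [-0.03,0,0.04,0,255],
    [-0.05,0,0.04,0,255],
    [-0.03,0,0,0,255],
    [0,0,0,0,255],
    [0,0,0,0,255],
  ],
)

```text
clock: 17.7
tcp_pos: [0.4609, 0.2199, 0.2215]
orientation: [0.0, 0.652, 0.758, 0.001]
wrist_force: [-0.1, 0.9, 0.3]
finger_gap: -0.0002
```

```bash
python3 w.py w17.png cover_tabs cover_front; python3 - <<'E'
from h import *
o=np.array([.5272,.215,0]); w=np.radians(8.55); S=np.array([[np.cos(w),np.sin(w),0],[-np.sin(w),np.cos(w),0],[0,0,1]])
c=cam('wrist');L=(cloud(c)-o)@S.T*1000
for x in [-50,-30,10,25,40,46]:
  print(x,[np.median(L[(abs(L[...,0]-x)<4)&(abs(L[...,1]-y)<10)&(c['z_map']>0)][:,2]).round(1) for y in (-50,0,50)])
q=L[(abs(L[...,1])<10)&(L[...,2]>66)&(L[...,2]<90)&(L[...,0]>42)&(L[...,0]<58)]; print('catch pts',len(q),np.percentile(q,[2,50,98],axis=0).round(1).tolist() if len(q) else '')
q=L[(abs(L[...,2]-62)<4)&(abs(abs(L[...,1])-45)<8)&(L[...,0]<-62)&(c['img'].min(-1)>140)]; print('tab past bars',len(q),np.percentile(q[:,0],[2,98]) if len(q) else '')
t=cam('top'); 
for n in ['spool_mid','jar_mid','pliers_mid']: print(n,[np.round(d['xyz'],3).tolist() for d in eyes.tip_of(n,'top')[:1]])
s=cam('scene'); cv2.imwrite('pics/s17.png',cv2.resize(s['img'][110:240,310:470],None,fx=4,fy=4,interpolation=cv2.INTER_CUBIC)[:,:,::-1])
E
```

```text
17.7 [0.4609 0.2199 0.2215] yaw 98.6 [ 0.29  0.19 -0.14  1.24 -0.    0.14] [-0.1  0.9  0.3] -0.00018084436870619705
cover_tabs [([0.4593, 0.2041, 0.0653], 0.6, [307.0, 174.0])]
cover_front []
-50 [np.float64(64.1), np.float64(64.0), np.float64(64.1)]
-30 [np.float64(64.1), np.float64(63.9), np.float64(64.0)]
10 [np.float64(64.0), np.float64(nan), np.float64(64.0)]
25 [np.float64(64.0), np.float64(nan), np.float64(64.1)]
40 [np.float64(64.1), np.float64(nan), np.float64(64.0)]
46 [np.float64(64.0), np.float64(nan), np.float64(63.8)]
catch pts 0 
tab past bars 334 [-70.21792737 -62.10261665]
spool_mid [[0.374, -0.007, 0.027]]
jar_mid [[0.763, 0.009, 0.026]]
pliers_mid []
  return _methods._mean(a, axis=axis, dtype=dtype,
  ret = ret.dtype.type(ret / rcount)
```

View pics/w17.png

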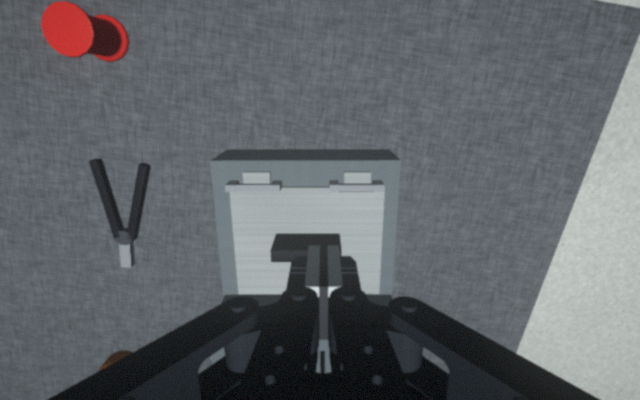

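View pics/s17.png

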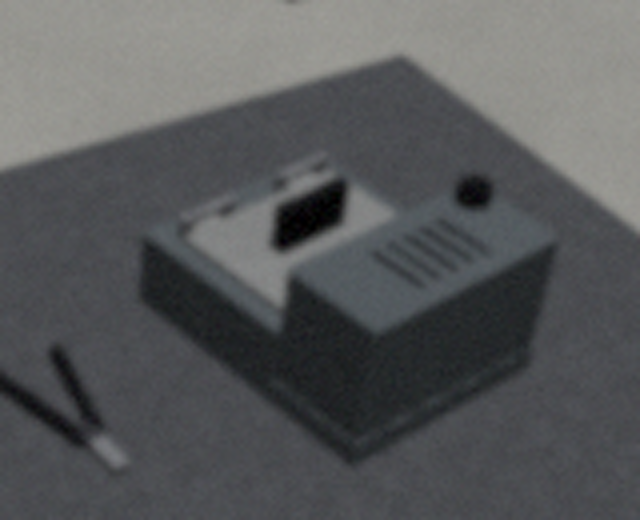

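Call:
send_rows(
  targets=[
    [0.02,-0.003,0,0,0],
    [0.03,-0.003,-0.02,0,0],
    [0.01,0,-0.03,0,0],
    [0,0,0,0,0],
    [0,0,0,0,0],
    [0,0,0,0,0],
  ],
)

```text
clock: 18.75
tcp_pos: [0.521, 0.214, 0.1724]
orientation: [0.0, 0.652, 0.758, 0.0]
wrist_force: [0.2, -0.2, 0.7]
finger_gap: 0.0845
```

```bash
python3 - <<'E'
from h import *
o=np.array([.5272,.215,0]); w=np.radians(8.55); S=np.array([[np.cos(w),np.sin(w),0],[-np.sin(w),np.cos(w),0],[0,0,1]])
s=monitor.get_state();print(s['clock'],s['tcp_pos'],s['wrist_force'].round(1))
c=cam('wrist','w18.png');L=(cloud(c)-o)@S.T*1000
q=L[(abs(L[...,1])<12)&(L[...,2]>66)&(L[...,2]<95)&(L[...,0]>42)&(L[...,0]<62)]; print('catch pts',len(q),np.percentile(q,[2,25,50,75,98],axis=0).round(1).tolist() if len(q) else '')
q=L[(abs(abs(L[...,1])-40)<12)&(L[...,2]>66)&(L[...,2]<95)&(L[...,0]>42)&(L[...,0]<62)]; print('face pts',len(q),np.percentile(q,[2,50,98],axis=0).round(1).tolist() if len(q) else '')
x=40;print([np.median(L[(abs(L[...,0]-x)<4)&(abs(L[...,1]-y)<10)&(c['z_map']>0)][:,2]).round(1) for x in (-50,-30,25,46) for y in (-40,0,40)])
img=cv2.resize(c['img'][90:330,180:460],None,fx=2.4,fy=2.4,interpolation=cv2.INTER_CUBIC); cv2.imwrite('pics/w18c.png',img[:,:,::-1])
E
```

```text
18.75 [0.52099302 0.21395938 0.17236597] [ 0.2 -0.2  0.7]
catch pts 828 [[50.3, -11.4, 66.6], [53.0, -5.9, 72.2], [55.7, -0.3, 77.9], [56.4, 5.9, 86.0], [57.1, 11.5, 94.4]]
face pts 1262 [[55.6, -51.0, 66.6], [56.4, -28.1, 81.6], [57.1, 51.1, 94.6]]
[np.float64(64.1), np.float64(64.1), np.float64(64.2), np.float64(64.1), np.float64(64.2), np.float64(64.1), np.float64(64.1), np.float64(64.0), np.float64(64.0), np.float64(64.0), np.float64(64.1), np.float64(64.1)]
```

View pics/w18c.png

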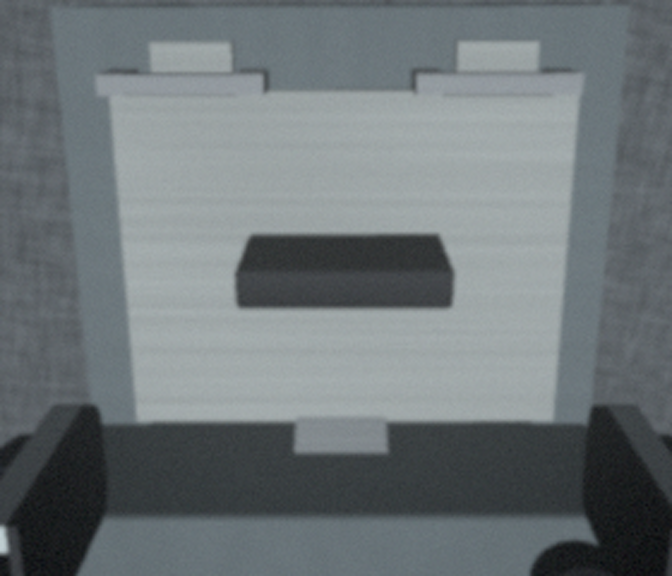

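The crop shows both tabs past the bars at about (190,57) and (498,57). The tongue at (341,435) stands 6 mm out over the free edge, and the plate top is flat at 64 mm.

```bash
python3 -c "
from workcell import ticket; print(ticket.hand_in())"
```

```text
the job is handed in; nothing more can be done
None
```

The large cover is back on the sorter and I handed the job in; no verdict was reported.

**What I did:** I gripped the handle by its ends and tilted the cover to about 25.5° against the housing's top edge. At about 26° the tabs slid under the keepers, with the tips near sorter x = -62 mm. I then pushed the cover fully in, swung it down and let go. When I came back to press, the cover was already down, so it probably snapped in as I let go. I still pressed near the free edge with about 25 N, more than the 3 to 8 N given for the catch.

**Last checks:**

| Check | Measured |
|---|---|
| Plate top height | 64.0–64.2 mm everywhere measured, so level |
| Tab tips | sorter x = -70.2 mm (allowed -74 to -64) |
| Sideways offset | about 0.4 mm, measured before the tabs went in |
| Catch | standing about 6 mm out over the free edge |
| Robot | gripper open, clear of the cover, wrist force near zero |
| Clock | about 18.8 s at hand-in |

**Spool, jar and pliers:** The spool and jar measured within about 3 mm of where they started. The network missed the pliers in the last top picture, so I have no number for them. The wrist picture showed them undisturbed, and the arm never went near them.

**Check that went wrong:** My plate-fit script failed once just after I let go, so I did not measure the tilt at that moment.

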